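# Block the packed pot in its crate

### The job

The red pot packed in the open wooden crate has an empty gap beside it and could slide about. Of the three wooden blocks standing on the table, take the one that fills the gap, neither so thin that the pot could still slide nor too thick to go in, and lower it upright into the gap, square to the crate, until it stands on the crate floor between pot and end board. Do not drop it in, and leave the pot standing upright at its own end of the crate.

Things in the scene. Friction and masses are not known exactly. Their poses are not given: they have to be found in the camera images.
- crate: Open crate of light wood, fixed. Origin: centre of its underside, on the table; z up. Outside 140 (x) x 192 (y) mm, rim 78 mm up, boards 9 mm, floor 8 mm thick; inside 122 x 174 mm. The pot stands at the -y end. The gap, at the +y end, runs from the pot's rim to the inner face of the end board at y = +87 mm: 56 to 62 mm wide in y, 122 mm long in x, middle at about x = 0, y = +57.5 mm.
- pot_center (a point): The packed pot: square, red, open, 110 x 112 mm (y) at the rim, about 92 mm at the foot, 108 mm high, 0.42 kg, loose on the crate floor at the -y end; its rim is 116 mm above the table. The point is its middle, 54 mm above its underside, axes like the crate's. It stays there.
- filler_center (a point): The block that fits: the middle one of three upright wooden blocks with cork-faced sides. 68 mm wide (x) x 48 thick (y, goes across the gap) x 140 high, 0.23 kg, loose on the table. The point is its middle, 70 mm above its underside. Seated, its top is 148 mm above the table. The other two, equally wide and high but 26 and 68 mm thick, stand 12 cm or more away, centre to centre.
Things that resemble listed ones, but are neither listed nor needed, are in the scene too. What is shaped like the part that bears filler_center but blue is not meant. What is shaped like the part that bears pot_center but blue is not meant.

How it is judged:
At the end, for the whole second after the job is handed in: The 48 mm block stands released and at rest on the crate floor in the gap: within 15 mm of its middle across, 35 mm along, 10 mm in height; within 10 degrees of upright and 11 of square. The pot stands upright on the crate floor, within about 15 mm of its place (x of filler_center in the frame of crate between -0.035 and 0.035 m and y of filler_center in the frame of crate between 0.0425 and 0.0725 m and z of filler_center in the frame of crate between 0.068 and 0.088 m and angle between filler_center's own z axis and vertical below 0.17 rad and angle between the y axis of filler_center and the y axis of crate, either way round below 0.2 rad and linear speed of filler below 0.02 m/s and y of pot_center in the frame of crate between -0.045 and -0.013 m and z of pot_center in the frame of crate between 0.052 and 0.072 m and angle between pot_center's own z axis and vertical below 0.15 rad and contact force between the fingers and filler below 0.1 N); the robot touches nothing.
It fails at once if the block is dropped (falls freely by more than about 4 cm) (linear speed of filler above 0.9 m/s and contact force between the fingers and filler below 0.1 N).
It fails at once if the pot is tipped by more than 20 degrees (angle between pot_center's own z axis and vertical above 0.35 rad).
It also fails if it takes over 38 s, if anything falls off the work surface, if the arm or the gripper's body presses on something with over 40 N, if the wrist force passes 120 N, or if a joint passes its speed limit or range.

### The arm

A 6-joint arm with a two-finger parallel gripper is mounted at the origin on a cart in front of the work surface, level with it; the furniture and walls round the work are solid. World frame = base frame: x ahead of the robot, y to its left, z up, the work surface at z = 0. Lengths are in m, angles in rad, forces in N, time in s.
With the tool pointing down it reaches from about 0.425 to 0.95 m from the base axis. Payload 14.7 kg.
Tool frame: the origin (TCP) lies midway between the tips of the shut fingers; the grasp point (between the pads) lies 19 mm behind it; z points along the fingers, y is the direction in which the jaws open and shut (so a half turn about z gives the same grasp; the last joint's range is limited). The gripper opens to 85 mm and grips with 20 to 120 N. Pads are 22 mm wide; open, the fingers measure 114 mm over their backs; the gripper's body (76 mm by 85 mm) begins 54 mm behind the grasp point. The pads swing forward as they close: fully open they stand 13 mm farther back than shut.
Start: joints at [-1.251, 0.48, 1.596, -0, 1.065, -0.047], TCP at [0.233, -0.607, 0.231] pointing down, gripper open.
Joint ranges: [-2.75, 2.75], [-0.82, 2.05], [0.23, 2.67], [-1.56, 4.7], [0.09, 2.69], [-2.92, 2.92]. Speed limits (rad/s): [1.89, 1.89, 2.39, 3.01, 3.01, 3.01].

### API

Orientations are given as a rotation vector (axis times angle).
In Python, from bench import * gives the robot as it stands.
- The arm moves only by the shell command python3 -m handwheel 'ROWS' [FORCE]. ROWS is JSON, a list of rows, each a list of 3 entries, a list of its own where there are three numbers: the turn, a rotation vector about the tool's x, y, z in rad, then the shift along the tool's x, y, z in cm, then the gripper's target within -1 to 1 (fully open at 1, half-way at 0, shut at -1). A call has exactly 10 rows; each row is the pose to reach, as a shift and turn from the pose commanded when the call began, along the tool's axes at that moment; what a row does not reach only later rows make up. A row lasts 1/12 s, in which the tool goes at most 41.7 mm and 7.16 degrees, less where a joint would pass 70% of its speed; a pose out of reach is approached as far as the arm can. A call with a gripper value outside its range is refused whole. The fingers move at their own pace and stop on an object; FORCE is the grip in N (left out, the last holds). Time passes only in rows, so rows that repeat a pose let the fingers close, or fill a call up. It gives the time, the measured TCP pose, the force and the opening at its end, in the units of the state.
- observe(): the state, without advancing time (a new reading comes with each control period).
- read_camera(name): name is "side" or "top"; returns (picture, depth): 400x640x3 uint8, red, green, blue; 400x640 float32, m along the optical axis (not along the pixel's ray), 0 where there is no reading.
- get_calibration(name): a dict with "fx", "fy", "cx", "cy" (pixels), "extrinsics" (4x4, takes a point from camera to world coordinates). Camera axes: x right, y down, z forward; pixel columns grow to the right and rows downward; lengths in m; the calibration is good to about 2 mm. A picture is of the moment at which its call begins. get_calibration takes no time and is no camera call.
- hand_in(): hands the job in, once; it reports no verdict.
The state is a dict: "t": time; "joint_pos": joint angles; "qd": joint speeds; "joint_torque": joint torques, N m; "eef_pos": TCP position; "tool_rot": TCP orientation; "wrist_force": force on the tool from outside, world axes, zero at the start; "torque": the same for the moment, N m; "grip_width": finger opening in m.
Only numpy, scipy, OpenCV 4.12 (cv2) and the standard library are available. Lean on these libraries where they do the work, as an engineer would, in place of code of your own. Each camera call takes 0.05 s, during which the arm holds its last target. There are 200 camera calls.

## Working session

There is one attempt and no reset: what is moved stays moved. The work goes in short steps, Python scripts to look and compute and a shell command to move; the robot and the scene stay as the last step left them, time stands still between calls to the robot, and variables do not carry over. Pictures are saved under pics/ and viewed, about 8 in all and at most 12, crops included, and the job is handed in when it is done.

```bash
mkdir -p pics; ls; python3 - <<'E'
from bench import *
import cv2,numpy as np
for n in("top","side"):
    p,d=read_camera(n); cv2.imwrite(f"pics/{n}1.png",p[:,:,::-1]); np.save(f"pics/{n}1d.npy",d)
    c=get_calibration(n); print(n,c["fx"],c["cx"],c["cy"],np.round(c["extrinsics"],3).tolist())
print(observe())
E
```

```text
pics
top 411.0286197487843 321.7445334394364 199.91180218677718 [[0.011, -0.997, 0.074, 0.426], [-1.0, -0.011, -0.007, 0.046], [0.008, -0.074, -0.997, 1.021], [0.0, 0.0, 0.0, 1.0]]
side 443.10652030794887 321.8203746441912 192.97796912272904 [[-0.955, -0.134, 0.263, 0.243], [-0.294, 0.505, -0.811, 0.888], [-0.024, -0.852, -0.522, 0.626], [0.0, 0.0, 0.0, 1.0]]
{'t': 0.1, 'joint_pos': array([-1.25059286e+00,  4.80772562e-01,  1.59679681e+00, -2.84624348e-05,
        1.06510207e+00, -4.65878332e-02]), 'qd': array([ 0.00130697, -0.00219089, -0.00255561,  0.00157717,  0.00221033,
       -0.00098215]), 'joint_torque': array([-3.31811825e-04, -9.52257586e+01, -4.31038749e+01, -5.42897635e-05,
        5.31038662e-03,  1.14743220e-04]), 'eef_pos': array([ 0.23300841, -0.60641239,  0.23073957]), 'tool_rot': array([-3.08785705e+00, -5.72757154e-01,  2.69750720e-04]), 'wrist_force': array([ 0.14229484, -0.82033099,  0.29915781]), 'torque': array([-0.01472771,  0.01608049, -0.008696  ]), 'grip_width': 0.08563456480790825}
```

View pics/top1.png

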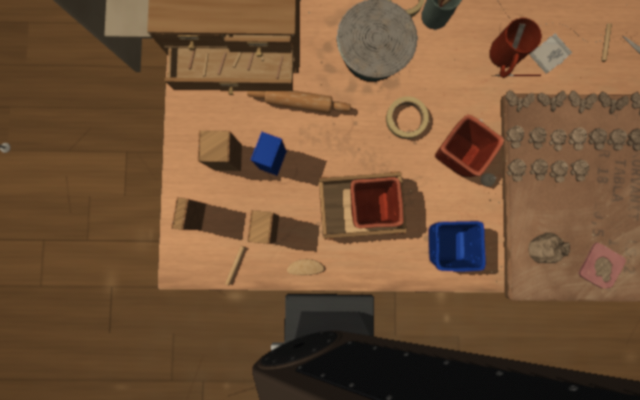

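View pics/side1.png

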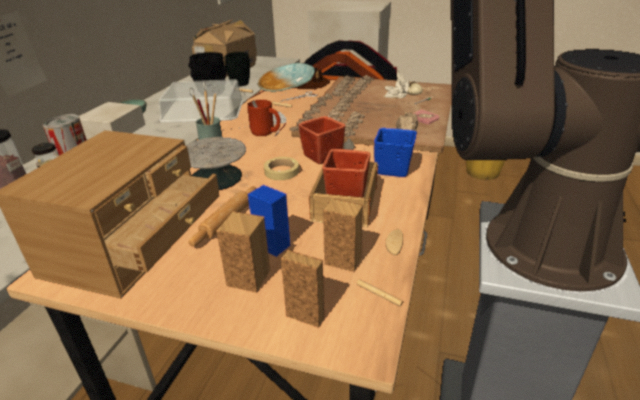

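The top view shows the blocks at about (215,148), (187,214) and (264,226). The crate is at (362,205) with the pot on its right side and the gap on the left. Next I'll measure the top faces using depth.

```bash
cat > h.py <<'E'
from bench import *
import cv2,numpy as np
def cloud(n,d):
    c=get_calibration(n); v,u=np.mgrid[:400,:640]
    P=np.stack([(u-c["cx"])/c["fx"]*d,(v-c["cy"])/c["fy"]*d,d,np.ones_like(d)],-1)@np.array(c["extrinsics"]).T
    P[d<=0]=np.nan
    return P[...,:3]
def rect(pts):
    (c,s,a)=cv2.minAreaRect((pts[:,:2]*1000).astype(np.float32)); return np.round(c,1),np.round(s,1),round(a,1)
E
python3 - <<'E'
from h import *
for n in("top","side"):
    P=cloud(n,np.load(f"pics/{n}1d.npy")); z=P[...,2]
    for nm,lo,hi,box in(("tops",.13,.15,(.2,.6,.05,.5)),("pot rim",.108,.124,(.25,.6,-.25,.1)),("crate rim",.07,.085,(.25,.6,-.2,.1))):
        m=(z>lo)&(z<hi)&(P[...,0]>box[0])&(P[...,0]<box[1])&(P[...,1]>box[2])&(P[...,1]<box[3])
        k,l,st,ce=cv2.connectedComponentsWithStats(m.astype(np.uint8))
        for i in range(1,k):
            if st[i,4]>25: 
                q=P[l==i]; print(n,nm,st[i,4],ce[i].round(),*rect(q),q[:,2].mean().round(4))
E
```

```text
top tops 413 [214. 155.] [586.5 276.3] [68.7 26.4] 90.0 0.1395
top tops 343 [264. 157.] [588.3 167.6] [48.2 40.1] 70.2 0.1397
top tops 426 [180. 213.] [460.5 344.9] [28.  67.7] 82.2 0.1395
top tops 725 [260. 226.] [433.2 172.3] [48.3 68. ] 84.1 0.1401
top pot rim 678 [377. 202.] [490.4 -82. ] [108.4 112. ] 4.5 0.1135
top crate rim 1024 [359. 205.] [487.  -53.2] [144.6 192.5] 4.9 0.0776
top crate rim 135 [386. 197.] [490.4 -84. ] [89.8 86.2] 6.1 0.0769
side tops 281 [273. 197.] [586.7 169.1] [51.  40.2] 74.5 0.1386
side tops 611 [343. 209.] [432.6 173.9] [51.1 69.2] 83.8 0.1389
side tops 426 [250. 227.] [585.9 277.9] [71.6 27.4] 89.9 0.1387
side tops 590 [302. 261.] [459.1 345.9] [29.4 68.4] 83.2 0.1384
side pot rim 399 [346. 160.] [489.3 -79.7] [108. 117.] 4.9 0.1128
side crate rim 181 [347. 164.] [ 501.  -120.4] [87.9 29.9] 22.4 0.0773
side crate rim 553 [345. 188.] [486.7 -51.2] [144.3 197.1] 5.1 0.0767
side crate rim 206 [344. 182.] [483.1 -29. ] [99.5 15. ] 10.2 0.0777
```

The filler is the 48 × 68 mm block at (0.433, 0.173), yaw about −6°. The crate centre is about (0.487, −0.0525), yaw +4.9°, which puts the gap target at about (0.482, 0.005). I'll grip across the 68 mm width so the jaws stay clear of the pot.

```bash
cat > go.py <<'E'
from bench import *
import numpy as np,sys
from scipy.spatial.transform import Rotation as R
def need(x,y,z,a):
    "shift cm & turn in tool axes to TCP (x,y,z), tool z down, tool y at angle a deg"
    s=observe(); T=R.from_rotvec(s["tool_rot"]); a=np.radians(a)
    Y=np.array([np.cos(a),np.sin(a),0]);Z=np.array([0,0,-1.]);G=R.from_matrix(np.column_stack([np.cross(Y,Z),Y,Z]))
    print("turn",(T.inv()*G).as_rotvec().round(3),"shift",(T.inv().apply(np.array([x,y,z])-s["eef_pos"])*100).round(2))
if __name__=="__main__": need(*map(float,sys.argv[1:]))
E
python3 go.py .52 -.2 .26 -6; python3 go.py .433 .173 .26 -6
```

```text
turn [-1.000e-03 -1.000e-03 -1.099e+00] shift [ 41.37 -27.65  -2.9 ]
turn [-1.000e-03 -1.000e-03 -1.099e+00] shift [ 46.62 -65.59  -2.85]
```

```bash
python3 -m handwheel '[[[0,0,-0.1],[4,-2.6,-0.5],1],[[0,0,-0.2],[7.5,-5,-1],1],[[0,0,-0.3],[11,-7.3,-1.5],1],[[0,0,-0.4],[14.5,-9.7,-2],1],[[0,0,-0.5],[18,-12,-2.9],1],[[0,0,-0.6],[21.5,-14.3,-2.9],1],[[0,0,-0.7],[25,-16.7,-2.9],1],[[0,0,-0.8],[28.5,-19,-2.9],1],[[0,0,-0.9],[32,-21.4,-2.9],1],[[0,0,-1],[35.5,-23.7,-2.9],1]]'; python3 go.py .433 .173 .26 -6
```

```text
t: 0.93
eef_pos: [0.4731, -0.2661, 0.2602]
tool_rot: [-2.431, -1.989, 0.0]
wrist_force: [0.8, -0.6, 0.2]
grip_width: 0.0852
turn [-0.    -0.    -0.094] shift [ 4.225e+01 -1.262e+01  3.000e-02]
```

```bash
python3 -m handwheel '[[[0,0,-0.094],[3.8,-1.1,0],1],[[0,0,-0.094],[7.6,-2.2,0],1],[[0,0,-0.094],[11.4,-3.4,0],1],[[0,0,-0.094],[15.2,-4.5,0],1],[[0,0,-0.094],[19,-5.6,0],1],[[0,0,-0.094],[22.8,-6.8,0],1],[[0,0,-0.094],[26.6,-7.9,0],1],[[0,0,-0.094],[30.4,-9,0],1],[[0,0,-0.094],[34.2,-10.1,0],1],[[0,0,-0.094],[38,-11.3,0],1]]'; python3 go.py .433 .173 .21 -6
```

```text
t: 1.77
eef_pos: [0.4382, 0.1288, 0.2603]
tool_rot: [2.34, 2.096, 0.0]
wrist_force: [-0.1, 0.8, -0.0]
grip_width: 0.0856
turn [ 0.     0.    -0.005] shift [ 4.34 -1.    5.03]
```

```bash
python3 -m handwheel '[[[0,0,0],[2.2,-0.5,0.5],1],[[0,0,0],[4.3,-1,1.5],1],[[0,0,0],[4.3,-1,2.5],1],[[0,0,0],[4.3,-1,3.5],1],[[0,0,0],[4.3,-1,4.5],1],[[0,0,0],[4.3,-1,5],1],[[0,0,0],[4.3,-1,5],1],[[0,0,0],[4.3,-1,5],1],[[0,0,0],[4.3,-1,5],1],[[0,0,0],[4.3,-1,5],1]]'; python3 go.py .433 .173 .085 -6; python3 - <<'E'
from h import *
p,d=read_camera("side"); P=cloud("side",d); z=P[...,2]
m=(z>.132)&(z<.146)&(P[...,0]>.36)&(P[...,0]<.5)&(P[...,1]>.1)&(P[...,1]<.25); q=P[m]; print(m.sum(),rect(q))
cv2.imwrite("pics/side2.png",cv2.resize(p[60:340,180:500,::-1],None,fx=2,fy=2))
E
```

```text
t: 2.6
eef_pos: [0.434, 0.1706, 0.2108]
tool_rot: [2.341, 2.095, 0.001]
wrist_force: [-0.4, 0.5, -0.1]
grip_width: 0.0852
turn [ 0.001 -0.    -0.006] shift [ 0.23 -0.13 12.58]
578 (array([432.7, 174.9]), array([52.5, 68.5]), 84.9)
```

View pics/side2.png

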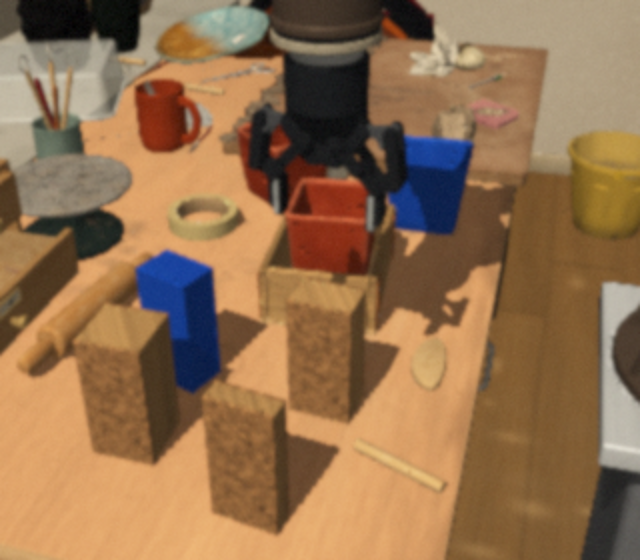

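The gripper hangs above the block at (325,290), with the fingertips at (278,190) and (372,205) on either side of its width. Descending.

```bash
python3 -m handwheel '[[[0,0,0],[0.2,-0.1,2],1],[[0,0,0],[0.2,-0.1,4],1],[[0,0,0],[0.2,-0.1,5.5],1],[[0,0,0],[0.2,-0.1,7],1],[[0,0,0],[0.2,-0.1,8.5],1],[[0,0,0],[0.2,-0.1,10],1],[[0,0,0],[0.2,-0.1,11.5],1],[[0,0,0],[0.2,-0.1,12.5],1],[[0,0,0],[0.2,-0.1,12.5],1],[[0,0,0],[0.2,-0.1,12.5],1]]' && python3 -m handwheel '[[[0,0,0],[0,0,0],0.6],[[0,0,0],[0,0,0],0.4],[[0,0,0],[0,0,0],0.2],[[0,0,0],[0,0,0],0],[[0,0,0],[0,0,0],-0.3],[[0,0,0],[0,0,0],-0.6],[[0,0,0],[0,0,0],-1],[[0,0,0],[0,0,0],-1],[[0,0,0],[0,0,0],-1],[[0,0,0],[0,0,0],-1]]' 50
```

```text
t: 3.48
eef_pos: [0.4328, 0.1728, 0.0853]
tool_rot: [-2.34, -2.096, 0.001]
wrist_force: [-0.2, 0.1, 0.1]
grip_width: 0.0855
t: 4.32
eef_pos: [0.4335, 0.1731, 0.0864]
tool_rot: [2.339, 2.096, 0.003]
wrist_force: [-0.7, -0.1, 5.4]
grip_width: 0.0677
```

```bash
python3 -m handwheel '[[[0,0,0],[0,0,-1],-1],[[0,0,0],[0,0,-2.5],-1],[[0,0,0],[0,0,-4],-1],[[0,0,0],[0,0,-6],-1],[[0,0,0],[0,0,-8],-1],[[0,0,0],[0,0,-10],-1],[[0,0,0],[0,0,-12],-1],[[0,0,0],[0,0,-13.5],-1],[[0,0,0],[0,0,-14],-1],[[0,0,0],[0,0,-14],-1]]'; python3 go.py .482 .005 .225 4.9
```

```text
t: 5.15
eef_pos: [0.4336, 0.1731, 0.2268]
tool_rot: [2.339, 2.095, 0.005]
wrist_force: [0.2, 0.3, -4.1]
grip_width: 0.0674
turn [ 0.003 -0.001 -0.195] shift [-16.18   6.66   0.18]
```

```bash
python3 -m handwheel '[[[0,0,-0.02],[-1,0.4,0],-1],[[0,0,-0.05],[-3,1.2,0],-1],[[0,0,-0.08],[-5.5,2.3,0],-1],[[0,0,-0.11],[-8,3.3,0],-1],[[0,0,-0.14],[-10.5,4.3,0],-1],[[0,0,-0.17],[-13,5.3,0],-1],[[0,0,-0.195],[-14.8,6.1,0],-1],[[0,0,-0.195],[-15.8,6.5,0],-1],[[0,0,-0.195],[-16.2,6.7,0],-1],[[0,0,-0.195],[-16.2,6.7,0],-1]]'; python3 go.py .482 .005 .225 4.9
cat > look.py <<'E'
from h import *
import sys
for n in("top","side"):
    p,d=read_camera(n); P=cloud(n,d); z=P[...,2]
    cv2.imwrite(f"pics/{n}{sys.argv[1]}.png",p[:,:,::-1])
    hsv=cv2.cvtColor(p,cv2.COLOR_RGB2HSV)
    b=(P[...,0]>.38)&(P[...,0]<.6)&(P[...,1]>-.2)&(P[...,1]<.1)
    for nm,m in(("rim pot",b&(z>.108)&(z<.122)&(hsv[...,1]>140)&((hsv[...,0]<6)|(hsv[...,0]>174))),("crate rim",b&(z>.073)&(z<.082)),("block",b&(z>float(sys.argv[2]))&(z<float(sys.argv[3]))&(P[...,1]>-.03))):
        q=P[m]
        if len(q)>20: print(n,nm,len(q),*rect(q),"z",np.percentile(q[:,2],[2,98]).round(3),"y",np.percentile(q[:,1],[2,98]).round(3),"x",np.percentile(q[:,0],[2,98]).round(3))
E
python3 look.py 3 .145 .23
python3 -c "
import cv2;p=cv2.imread('pics/side3.png');q=cv2.imread('pics/top3.png');cv2.imwrite('pics/c3.png',cv2.hconcat([cv2.resize(p[60:260,270:420],None,fx=2.6,fy=2.6),cv2.resize(q[130:330,290:440],None,fx=2.6,fy=2.6)]))"
```

```text
t: 5.98
eef_pos: [0.4814, 0.0042, 0.2247]
tool_rot: [-2.127, -2.311, 0.001]
wrist_force: [-0.5, 0.2, -2.1]
grip_width: 0.0675
turn [-0.001 -0.    -0.003] shift [ 0.08  0.06 -0.03]
top crate rim 286 [425.5 -50.7] [ 32.  178.3] 0.6 z [0.074 0.081] y [-0.137  0.036] x [0.411 0.438]
side crate rim 634 [485.3 -50.9] [143.8 196.8] 5.9 z [0.073 0.081] y [-0.146  0.048] x [0.412 0.554]
side block 1119 [468.5  19.5] [83.6 43. ] 39.4 z [0.147 0.228] y [-0.008  0.033] x [0.446 0.511]
```

View pics/c3.png

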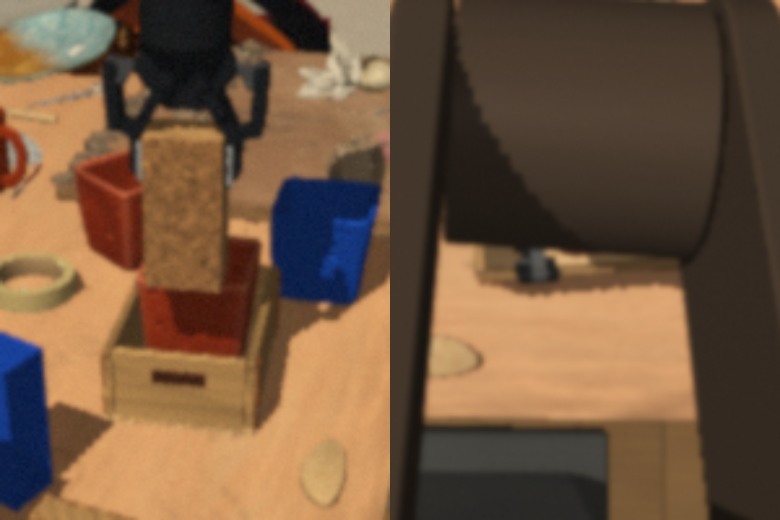

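The block hangs upright over the crate's near (+y) end. I'll check its face plane and yaw relative to the crate in the same view.

```bash
cat > face.py <<'E'
from h import *
import sys
p,d=read_camera("side"); P=cloud("side",d)
hsv=cv2.cvtColor(p,cv2.COLOR_RGB2HSV)
a=np.radians(5); C=np.array([.487,-.0525]); L=P.copy()   # crate frame (y from top view; side camera reads ~+1.5 mm)
dx=P[...,:2]-C; L[...,0]=dx@[np.cos(a),np.sin(a)]; L[...,1]=dx@[-np.sin(a),np.cos(a)]
def plane(nm,m):
    q=L[m]; 
    for _ in range(3):
        A=np.c_[q[:,0],q[:,2]-q[:,2].mean(),np.ones(len(q))]; k=np.linalg.lstsq(A,q[:,1],rcond=None)[0]; r=q[:,1]-A@k; q=q[abs(r)<.004]
    print(nm,len(q),"y at x=0:",(k[2]*1000).round(1),"yaw deg",np.degrees(k[0]).round(1),"tilt deg",np.degrees(k[1]).round(1),"x",(np.percentile(q[:,0],[2,98])*1000).round(1),"z",(np.percentile(q[:,2],[1,99])*1000).round(1))
x,y,z=L[...,0],L[...,1],L[...,2]; z0,z1=map(float,sys.argv[1:3])
plane("block +y face",(abs(x)<.03)&(y>.065)&(y<.1)&(z>z0)&(z<z1))
plane("board outer (96)",(abs(x)<.06)&(y>.088)&(y<.105)&(z>.01)&(z<.068))
pr=(y<.06)&(y>.0)&(abs(x)<.045)&(z>.085)&(z<.119)&(hsv[...,1]>140)&((hsv[...,0]<6)|(hsv[...,0]>174))
if pr.sum()>30: plane("pot +y face",pr)
m=(abs(x)<.05)&(y>.088)&(y<.1)&(z>.074)&(z<.082); print("board top y",(np.percentile(y[m],[2,50,98])*1000).round(1), m.sum())
rim=(y<.06)&(y>-.12)&(abs(x)<.08)&(z>.11)&(z<.122)&(hsv[...,1]>140)&((hsv[...,0]<6)|(hsv[...,0]>174))
print("pot rim y range",(np.percentile(y[rim],[1,99])*1000).round(1),"x",(np.percentile(x[rim],[1,99])*1000).round(1),rim.sum())
cv2.imwrite(f"pics/f{sys.argv[3]}.png",cv2.resize(p[60:260,250:450,::-1],None,fx=2.6,fy=2.6))
E
python3 face.py .15 .215 1
```

```text
block +y face 680 y at x=0: 81.4 yaw deg 0.2 tilt deg -0.2 x [-28.1  28.4] z [150.8 214.2]
board outer (96) 994 y at x=0: 95.4 yaw deg 0.3 tilt deg 0.1 x [-57.7  57.2] z [10.7 67.6]
pot +y face 50 y at x=0: 25.5 yaw deg 0.4 tilt deg 4.8 x [-39.7  35.2] z [ 85.2 105. ]
board top y [88.4 94.6 98.4] 140
pot rim y range [-29.1 -29.1] x [-46.7 -46.7] 1
```

The block is square to the crate (0.2°), about 5 mm clear of the end board and 6 mm clear of the pot rim. Now lowering it most of the way.

```bash
python3 -m handwheel '[[[0,0,0],[0,0,1],-1],[[0,0,0],[0,0,2],-1],[[0,0,0],[0,0,3],-1],[[0,0,0],[0,0,4],-1],[[0,0,0],[0,0,5],-1],[[0,0,0],[0,0,6],-1],[[0,0,0],[0,0,7],-1],[[0,0,0],[0,0,8],-1],[[0,0,0],[0,0,8.5],-1],[[0,0,0],[0,0,8.5],-1]]'; python3 face.py .09 .14 2
```

```text
t: 6.97
eef_pos: [0.4809, 0.0045, 0.139]
tool_rot: [-2.124, -2.313, 0.002]
wrist_force: [-0.8, -0.2, -3.3]
grip_width: 0.0674
block +y face 472 y at x=0: 80.7 yaw deg 0.4 tilt deg -0.3 x [-28.4  28.4] z [ 90.6 139.5]
board outer (96) 986 y at x=0: 95.5 yaw deg 0.0 tilt deg 0.4 x [-57.6  57.5] z [10.6 67.5]
board top y [88.8 94.6 98.8] 131
pot rim y range [-39.9  23.2] x [-49.  -39.4] 4
```

View pics/f2.png

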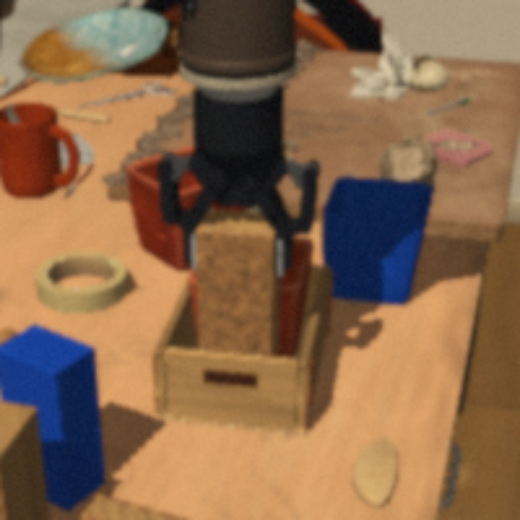

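The block is in the gap below both rims with no contact force. Lowering the remaining 4.5 cm gently.

```bash
python3 -m handwheel '[[[0,0,0],[0,0,0.6],-1],[[0,0,0],[0,0,1.2],-1],[[0,0,0],[0,0,1.8],-1],[[0,0,0],[0,0,2.4],-1],[[0,0,0],[0,0,3],-1],[[0,0,0],[0,0,3.5],-1],[[0,0,0],[0,0,3.9],-1],[[0,0,0],[0,0,4.2],-1],[[0,0,0],[0,0,4.4],-1],[[0,0,0],[0,0,4.4],-1]]'; python3 -m handwheel '[[[0,0,0],[0,0,0],-1],[[0,0,0],[0,0,0.05],-1],[[0,0,0],[0,0,0.05],-1],[[0,0,0],[0,0,0.1],-1],[[0,0,0],[0,0,0.1],-1],[[0,0,0],[0,0,0.15],-1],[[0,0,0],[0,0,0.15],-1],[[0,0,0],[0,0,0.15],-1],[[0,0,0],[0,0,0.15],-1],[[0,0,0],[0,0,0.15],-1]]'
```

```text
t: 7.85
eef_pos: [0.4815, 0.0045, 0.0959]
tool_rot: [-2.125, -2.314, 0.0]
wrist_force: [-0.3, 0.5, -3.7]
grip_width: 0.0678
t: 8.68
eef_pos: [0.4816, 0.0045, 0.0948]
tool_rot: [-2.125, -2.314, 0.0]
wrist_force: [0.0, -0.1, -2.8]
grip_width: 0.0677
```

```bash
python3 -m handwheel '[[[0,0,0],[0,0,0.05],-1],[[0,0,0],[0,0,0.1],-1],[[0,0,0],[0,0,0.15],-1],[[0,0,0],[0,0,0.2],-1],[[0,0,0],[0,0,0.2],-1],[[0,0,0],[0,0,0.2],-1],[[0,0,0],[0,0,0.2],-1],[[0,0,0],[0,0,0.2],-1],[[0,0,0],[0,0,0.2],-1],[[0,0,0],[0,0,0.2],-1]]'
```

```text
t: 9.52
eef_pos: [0.4817, 0.0045, 0.0943]
tool_rot: [2.124, 2.313, 0.001]
wrist_force: [-9.5, -0.8, 40.2]
grip_width: 0.0677
```

It touched the floor (wrist +40 N, TCP 8 mm above its height at the grasp). Relaxing slightly, then opening.

```bash
python3 -m handwheel '[[[0,0,0],[0,0,-0.1],-1],[[0,0,0],[0,0,-0.1],-1],[[0,0,0],[0,0,-0.1],-0.2],[[0,0,0],[0,0,-0.1],0.2],[[0,0,0],[0,0,-0.1],0.5],[[0,0,0],[0,0,-0.1],0.7],[[0,0,0],[0,0,-0.1],0.85],[[0,0,0],[0,0,-0.1],1],[[0,0,0],[0,0,-0.1],1],[[0,0,0],[0,0,-0.1],1]]' 20; python3 face.py .09 .135 3
```

```text
t: 10.35
eef_pos: [0.4816, 0.0045, 0.0937]
tool_rot: [-2.125, -2.314, 0.0]
wrist_force: [0.2, 0.4, 0.0]
grip_width: 0.0853
block +y face 419 y at x=0: 80.4 yaw deg 0.9 tilt deg 0.3 x [-28.5  27.8] z [ 90.4 134.6]
board outer (96) 989 y at x=0: 95.5 yaw deg -0.1 tilt deg 0.1 x [-57.7  57.5] z [10.5 67.4]
board top y [88.5 94.4 98. ] 136
pot rim y range [-37.    7.6] x [-50.9  53.3] 4
```

Released, with zero force, and the block is standing upright. Retreating straight up.

```bash
python3 -m handwheel '[[[0,0,0],[0,0,-1],1],[[0,0,0],[0,0,-2],1],[[0,0,0],[0,0,-3.5],1],[[0,0,0],[0,0,-5.5],1],[[0,0,0],[0,0,-8],1],[[0,0,0],[0,0,-11],1],[[0,0,0],[0,0,-14],1],[[0,0,0],[0,0,-17],1],[[0,0,0],[0,0,-20],1],[[0,0,0],[0,0,-20],1]]'; python3 face.py .09 .135 4; python3 look.py 4 .14 .152
```

```text
t: 11.23
eef_pos: [0.484, 0.0044, 0.3004]
tool_rot: [2.12, 2.309, 0.009]
wrist_force: [1.5, 0.5, 1.3]
grip_width: 0.0854
block +y face 417 y at x=0: 80.3 yaw deg 1.0 tilt deg 0.2 x [-28.3  27.9] z [ 90.7 134.5]
board outer (96) 988 y at x=0: 95.4 yaw deg -0.1 tilt deg 0.4 x [-57.8  57.6] z [10.5 67.2]
board top y [88.4 94.1 98.4] 134
top crate rim 285 [420.4 -56.9] [193.   31.4] 87.0 z [0.074 0.081] y [-0.149  0.036] x [0.411 0.438]
side crate rim 615 [485.1 -50.8] [143.8 195.8] 5.8 z [0.073 0.081] y [-0.145  0.047] x [0.412 0.554]
side block 378 [481.2   5.5] [67.6 52.4] 5.9 z [0.141 0.15 ] y [-0.018  0.031] x [0.448 0.513]Traceback (most recent call last):
  File "face.py", line 19, in <module>
    print("pot rim y range",(np.percentile(y[rim],[1,99])*1000).round(1),"x",(np.percentile(x[rim],[1,99])*1000).round(1),rim.sum())
                             ~~~~~~~~~~~~~^^^^^^^^^^^^^^^
    return _quantile_unchecked(
        a, q, axis, out, overwrite_input, method, keepdims, weights)
    return _ureduce(a,
                    func=_quantile_ureduce_func,
    ...<5 lines>...
                    overwrite_input=overwrite_input,
                    method=method)
    r = func(a, **kwargs)
    result = _quantile(arr,
                       quantiles=q,
    ...<2 lines>...
                       out=out,
                       weights=wgt)
    slices_having_nans = np.isnan(arr[-1, ...])
                                  ~~~^^^^^^^^^
IndexError: index -1 is out of bounds for axis 0 with size 0
```

```bash
python3 -c "
import cv2;p=cv2.imread('pics/side4.png');cv2.imwrite('pics/f4.png',cv2.resize(p[100:240,270:430],None,fx=4,fy=4))"
```

```text
(no output)
```

View pics/f4.png

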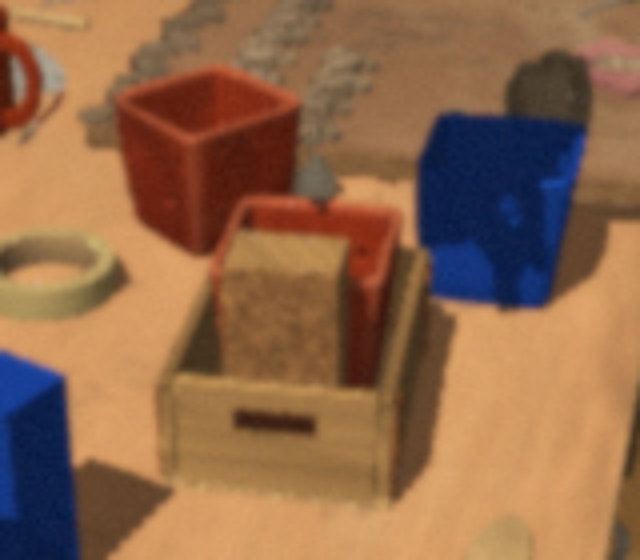

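The block stands upright in the gap (top at (285,250)), the pot is upright behind it, its rim level (corners at (240,200) and (400,210)), and the gripper is clear. Let it settle, then hand in.

```bash
python3 -m handwheel '[[[0,0,0],[0,0,0],1],[[0,0,0],[0,0,0],1],[[0,0,0],[0,0,0],1],[[0,0,0],[0,0,0],1],[[0,0,0],[0,0,0],1],[[0,0,0],[0,0,0],1],[[0,0,0],[0,0,0],1],[[0,0,0],[0,0,0],1],[[0,0,0],[0,0,0],1],[[0,0,0],[0,0,0],1]]'; python3 - <<'E'
from h import *
p,d=read_camera("side"); P=cloud("side",d)
h=cv2.cvtColor(p,cv2.COLOR_RGB2HSV); z=P[...,2]
m=(P[...,0]>.42)&(P[...,0]<.56)&(P[...,1]>-.155)&(P[...,1]<-.02)&(z>.107)&(z<.122); q=P[m]
print("pot rim",len(q),rect(q) if len(q) else 0,np.percentile(q[:,2],[2,98]).round(3) if len(q) else 0)
hand_in()
E
```

```text
t: 12.22
eef_pos: [0.4817, 0.0045, 0.2938]
tool_rot: [2.125, 2.314, 0.0]
wrist_force: [0.7, 0.4, -0.3]
grip_width: 0.0854
pot rim 287 (array([489.4, -80.8]), array([108., 116.]), 4.7) [0.108 0.117]
the job is handed in; nothing more can be done
```

The 48 mm block is standing in the gap beside the red pot, released, and I handed the job in at about 12 s of robot time. I gripped it across its 68 mm width and turned it about 11° to match the crate. Then I lowered it until it touched the floor (40 N at the wrist), eased back 1 mm, opened the gripper and went straight up.

**Block:** in the last check it stood within about 1° of square and 0.3° of upright. Its middle was at about y = 57 mm in the crate frame, and its top was at about 148 mm.

**Pot:** its rim measured level and about 1 mm from where it started (489, −81 mm in world coordinates, from the side camera).

**Arm:** it was clear and stationary, with the wrist force near zero.

**Failed or weak checks:**
- The arm blocked the top camera, so the final checks rest on the side camera, which reads y about 1.5 mm higher than the top one.
- My colour-based measurement of the pot rim found too few pixels and crashed once, so I measured the rim from depth instead.

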